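# Pull the fuse carrier out of the chromatograph's power dock

## Task

Pull the fuse carrier, the plug with the T-shaped handle, straight up out of its socket in the power dock against its spring catch, and put it into the empty steel tray to be checked. Leave the round plug and the block plug fully plugged in.

Things in the scene. Friction and masses are not known exactly. Their poses are not given: they have to be found in the camera images.
- fuse_carrier: Grey plug, T-handle: crossbar 46 (y) x 14 (x) x 14 mm, its centre (grip here, across x) 33 mm above the origin, on a 14 mm stem; black flange 26 (x) x 42 (y) x 6 mm; foot 16 x 30 x 26 mm down in the socket. Origin: centre of the flange's underside, at z 50 mm when plugged in; z up, y along the sockets' row. Sprung catch: pull up with about 10 N (at most 20), free after 26 mm of lift. 60 g.
- round_plug: Leave plugged in: same flange, foot, origin and axes as the fuse carrier, but a round grey knob of diameter 26 mm, its top 28 mm above the origin. The dock is a fixed white box 100 x 230 x 50 mm tall with three sockets in a row, 70 mm apart, any plug in any socket; it may stand left or right of the tray.
- block_plug: Leave plugged in: same flange, foot, origin and axes as the fuse carrier, but a plain grey block 24 (x) x 38 (y) mm, its top 24 mm above the origin.
- tray: Empty open steel tray, fixed to the table: 150 mm (its x) x 180 mm (its y), walls 28 mm tall and 4 mm thick, floor 4 mm thick. Origin at the centre of its underside, z up. The plug may stand or lie in it.
Mind the look-alikes: they are no part of the job. Leave any orange or turquoise look-alike of the fuse_carrier alone.

How it is judged:
By the outcome, as a careful person would: the job done as asked, in the order asked, and still so for the second after the job is handed in, with the robot touching nothing.
It also fails if it takes over 42 s, if anything falls off the work surface, if the arm or the gripper's body presses on something with over 40 N, if the wrist force passes 120 N, or if a joint passes its speed limit or range.

## Robot

A 6-joint arm with a two-finger parallel gripper is mounted at the origin on the work surface. World frame = base frame: x ahead of the robot, y to its left, z up, the work surface at z = 0. Lengths are in m, angles in rad, forces in N, time in s.
With the tool pointing down it reaches from about 0.35 to 0.875 m from the base axis. Payload 4.2 kg.
Tool frame: the origin (TCP) lies midway between the tips of the shut fingers; the grasp point (between the pads) lies 19 mm behind it; z points along the fingers, y is the line along which they close (so a half turn about z gives the same grasp; the last joint's range is limited). The gripper opens to 87 mm and grips with 3 to 60 N. Pads are 19 mm wide; open, the fingers measure 117 mm over their backs; the gripper's body (75 mm by 190 mm) begins 51 mm behind the grasp point.
Start: joints at [1.416, 0.385, 0.008, 0, -1.194, -0.259], TCP at [0.251, 0.572, 0.185] pointing down, gripper open.
Joint ranges: [-3.14, 3.14], [-1.21, 2.06], [-1.07, 1.41], [-3.16, 2.05], [-2.99, -0.16], [-3.1, 3.1]. Speed limits (rad/s): [2.79, 2.79, 3.14, 3.14, 3.14, 3.14].

## Interface

Orientations are given as [roll, pitch, yaw] about the fixed x, y, z axes, in that order (R = Rz(yaw) Ry(pitch) Rx(roll)).
In Python, from rig import * gives the robot as it stands.
- The arm moves only by the shell command python3 -m handwheel 'ROWS' [FORCE]. ROWS is a JSON object of lists of equal length, an entry for each row: "dp": the shift along the world's x, y, z in cm, a list of three; "rot": the turn, a rotation vector about the world's x, y, z in degrees, a list of three; "grip": the finger opening in cm, from 0 to 8.7. In form: {"dp": [[tx, ty, tz], ...], "rot": [[wx, wy, wz], ...], "grip": [grip, ...]}. A call has 1 to 10 rows; each row is the pose to reach, as a shift and turn from the pose commanded when the call began; what a row does not reach only later rows make up. A row lasts 1/12 s, in which the tool goes at most 41.7 mm and 7.16 degrees, less where a joint would pass 70% of its speed; a pose out of reach is approached as far as the arm can. A call with a gripper value outside its range is refused whole. The fingers move at their own pace and stop on an object; FORCE is the grip in N (left out, the last holds). Time passes only in rows, so rows that repeat a pose let the fingers close. It gives the time, the measured TCP pose, the force, the opening and the grip force at its end, in the units of the state.
- sense(): the state, without advancing time (a new reading comes with each control period).
- get_image(name): name is "scene" or "top"; returns the picture (384x512x3 uint8, red, green, blue); there is no depth.
- calibration(name): a dict with "intrinsics" (3x3 intrinsics, pixels), "eye" and "rotation" of the camera in the world. Camera axes: x right, y down, z forward; pixel columns grow to the right and rows downward; lengths in m; the calibration is good to about 2 mm. A picture is of the moment at which its call begins. calibration takes no time and is no camera call.
- job_done(): hands the job in; it is judged then, once.
The state is a dict: "t": time; "joints": joint angles; "joint_velocities": joint speeds; "joint_efforts": joint torques, N m; "ee_pos": TCP position; "tool_rot": TCP orientation; "contact_force": force on the tool from outside, world axes, zero at the start; "wrist_torque": the same for the moment, N m; "grip_width": finger opening in m; "grip_force": force on a finger pad.
Only numpy, scipy, OpenCV 4.12 (cv2) and the standard library are available. Lean on these libraries where they do the work, as an engineer would, in place of code of your own. Each camera call takes 0.05 s, during which the arm holds its last target. There are 200 camera calls.

## Working session

There is one attempt and no reset: what is moved stays moved. The work goes in short steps, Python scripts to look and compute and a shell command to move; the robot and the scene stay as the last step left them, time stands still between calls to the robot, and variables do not carry over. Pictures are saved under pics/ and viewed, at most 10 in all, crops included, and the job is handed in when it is done.

```bash
mkdir -p pics; python3 - <<'E'
from rig import *
import cv2
for n in("scene","top"):
    cv2.imwrite(f"pics/{n}0.png",get_image(n)[:,:,::-1])
    c=calibration(n);print(n,c)
s=sense();print(s["t"],s["ee_pos"],s["tool_rot"],s["grip_width"])
E
```

```text
scene {'intrinsics': array([[401.25749187,   0.        , 250.72530042],
       [  0.        , 401.25749187, 194.29875232],
       [  0.        ,   0.        ,   1.        ]]), 'eye': array([0.83498246, 0.53333022, 0.64528473]), 'rotation': array([-2.39040106, -0.01897598,  2.66307695])}
top {'intrinsics': array([[372.10245193,   0.        , 255.79420409],
       [  0.        , 372.10245193, 192.26748277],
       [  0.        ,   0.        ,   1.        ]]), 'eye': array([0.52230836, 0.04816426, 0.95384304]), 'rotation': array([-3.10844814e+00,  9.38381938e-04, -1.59935488e+00])}
0.1 [0.25106073 0.5717073  0.18396726] [ 3.13966279e+00 -1.34354261e-04 -4.13944296e-01] 0.08683847551369137
```

View pics/scene0.png

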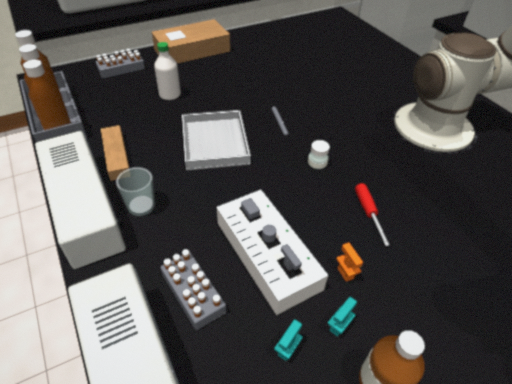

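View pics/top0.png

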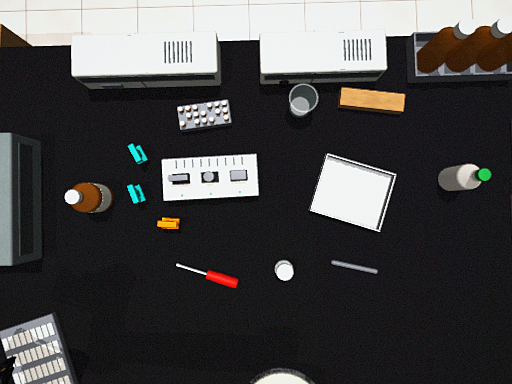

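The top view shows the dock at about (210,177) with its three plugs at (179,178), (208,176) and (238,175), and the tray at (353,192). In the scene view the plugs are at (291,258), (270,235) and (250,208).

Candidates for the T-handle plug:
- Grey plug at top (179,178) / scene (291,258): the choice.
- Round plug at (208,176) and block plug at (238,175): excluded by shape.
- Turquoise look-alikes at (137,153) and (136,193), orange at (168,223): excluded by colour.

Next is a close crop to check the choice, plus the measurements.

```bash
cat > h.py <<'E'
from rig import *
import cv2, numpy as np
from scipy.spatial.transform import Rotation as R
def ray(n,px):
    c=calibration(n);d=np.linalg.inv(c["intrinsics"])@[px[0],px[1],1]
    return c["eye"],R.from_euler("xyz",c["rotation"]).as_matrix()@d
def cast(n,px,z):
    e,d=ray(n,px);return e+d*(z-e[2])/d[2]
def two(a,b):
    (e,d),(f,g)=ray("top",a),ray("scene",b)
    s,t=np.linalg.lstsq(np.c_[d,-g],f-e,rcond=None)[0]
    return (e+s*d+f+t*g)/2,np.linalg.norm(e+s*d-f-t*g)
E
python3 - <<'E'
from h import *
t=cv2.imread("pics/top0.png");s=cv2.imread("pics/scene0.png")
a=cv2.resize(t[140:215,150:270],None,fx=5,fy=5,interpolation=cv2.INTER_CUBIC)
b=cv2.resize(s[180:310,205:335],(375,375),interpolation=cv2.INTER_CUBIC)
o=np.zeros((375,600+0,3),np.uint8);o=a
cv2.imwrite("pics/crop_top.png",np.vstack([o,np.pad(cv2.resize(b,(220,220)),((0,0),(0,380),(0,0)))]))
g=cv2.cvtColor(t,6)
m=cv2.inRange(g,150,255)
for nm,(x0,y0,x1,y1),z in(("dock",(158,148,264,206),.05),("tray",(300,145,405,240),.028)):
    k=np.zeros_like(m);k[y0:y1,x0:x1]=m[y0:y1,x0:x1]
    c=max(cv2.findContours(k,0,1)[0],key=cv2.contourArea)
    bx=cv2.boxPoints(cv2.minAreaRect(c))
    P=np.array([cast("top",p,z) for p in bx]);print(nm,bx.round(1).tolist())
    print(P.round(4).tolist(),P.mean(0).round(4),[np.linalg.norm(P[i]-P[i-1]).round(4) for i in range(4)])
# grey knobs / black flanges inside dock
k=cv2.inRange(g,0,150);k[:156]=0;k[192:]=0;k[:,:165]=0;k[:,254:]=0
for c in cv2.findContours(k,0,1)[0]:
    if cv2.contourArea(c)>60:
        r=cv2.minAreaRect(c);print("plug",np.round(r[0],1),np.round(r[1],1),round(r[2],1),cast("top",r[0],.056).round(4))
# grey handle
hh=cv2.inRange(g,45,140);hh&=k
for c in cv2.findContours(hh,0,1)[0]:
    if cv2.contourArea(c)>40:
        r=cv2.minAreaRect(c);print("grey",np.round(r[0],1),np.round(r[1],1),round(r[2],1),cast("top",r[0],.09).round(4))
print(two((179,178.5),(291,253)))
E
```

```text
dock [[160.8000030517578, 158.89999389648438], [256.1000061035156, 153.39999389648438], [258.3999938964844, 195.0], [163.10000610351562, 200.39999389648438]]
[[0.6404, 0.2774, 0.05], [0.647, 0.0448, 0.05], [0.5455, 0.0419, 0.05], [0.5388, 0.2737, 0.05]] [0.5929 0.1595 0.05  ] [np.float64(0.1016), np.float64(0.2327), np.float64(0.1016), np.float64(0.2319)]
tray [[309.29998779296875, 210.5], [326.70001220703125, 152.60000610351562], [396.70001220703125, 173.60000610351562], [379.29998779296875, 231.5]]
[[0.5039, -0.0836, 0.028], [0.647, -0.1318, 0.028], [0.5895, -0.3043, 0.028], [0.4469, -0.2554, 0.028]] [ 0.5468 -0.1938  0.028 ] [np.float64(0.181), np.float64(0.151), np.float64(0.1819), np.float64(0.1507)]
plug [179.6 178.5] [10.7 19.6] 84.8 [0.5907 0.2314 0.056 ]
plug [209.5 176.8] [10.8 17. ] 86.2 [0.5926 0.1589 0.056 ]
(array([0.58802078, 0.22611827, 0.08897949]), np.float64(0.0003768179540910392))
```

View pics/crop_top.png

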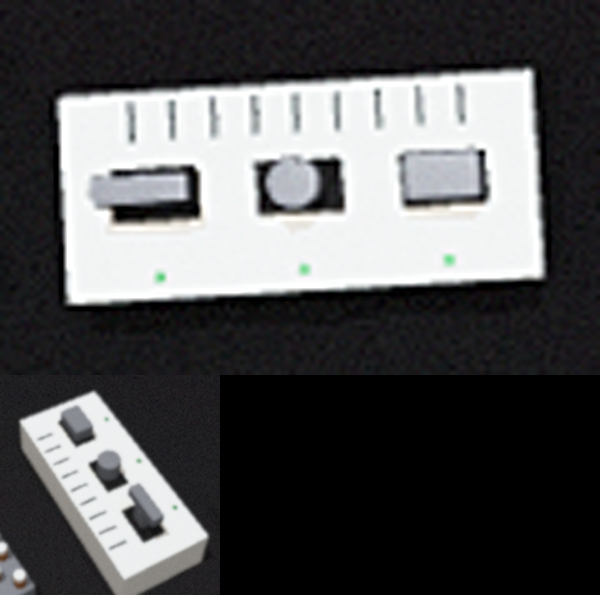

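The crop confirms the choice. The leftmost plug, crossbar centre at about top (178,178), has the T-bar overhanging its black flange, and the other two are the round knob and the block. The dock measures 102 x 232 mm and the tray 151 x 181 mm, both matching the given sizes. Dock yaw is about 1.6°. The crossbar should be near (0.590, 0.229), so I'll rise, cross and turn −64.7°.

```bash
python3 -m handwheel '{"dp":[[0,0,4],[0,0,8],[34,-34.3,8],[34,-34.3,8],[34,-34.3,8],[34,-34.3,8],[34,-34.3,8],[34,-34.3,8],[34,-34.3,8],[34,-34.3,8]],"rot":[[0,0,0],[0,0,0],[0,0,-64.7],[0,0,-64.7],[0,0,-64.7],[0,0,-64.7],[0,0,-64.7],[0,0,-64.7],[0,0,-64.7],[0,0,-64.7]],"grip":[8.7,8.7,8.7,8.7,8.7,8.7,8.7,8.7,8.7,8.7]}' 20
python3 - <<'E'
from h import *
print(cast("top",(178,177.8),.09),cast("top",(178,177.8),.083))
E
```

```text
t: 0.93
ee_pos: [0.4867, 0.3337, 0.2646]
tool_rot: [3.141, -0.0, -1.42]
contact_force: [0.3, 0.3, 0.4]
grip_width: 0.0869
grip_force: 0.0
[0.58979489 0.22809016 0.09      ] [0.59034176 0.22954815 0.083     ]
```

```bash
python3 -m handwheel '{"dp":[[10.3,-10.5,0],[10.3,-10.5,0],[10.3,-10.5,0],[10.3,-10.5,0],[10.3,-10.5,-8],[10.3,-10.5,-15],[10.3,-10.5,-15],[10.3,-10.5,-15],[10.3,-10.5,-15],[10.3,-10.5,-15]],"rot":[[0,0,-7],[0,0,-7],[0,0,-7],[0,0,-7],[0,0,-7],[0,0,-7],[0,0,-7],[0,0,-7],[0,0,-7],[0,0,-7]],"grip":[8.7,8.7,8.7,8.7,8.7,8.7,8.7,8.7,8.7,8.7]}' 20
python3 - <<'E'
from h import *
s=sense();print(s["ee_pos"],np.degrees(s["tool_rot"]))
i=get_image("scene")[:,:,::-1]
cv2.imwrite("pics/close1.png",cv2.resize(i[120:320,180:380],(600,600),interpolation=cv2.INTER_CUBIC))
E
```

```text
t: 1.77
ee_pos: [0.5885, 0.2299, 0.1138]
tool_rot: [3.139, -0.002, -1.536]
contact_force: [0.5, 0.5, 0.4]
grip_width: 0.0869
grip_force: 0.0
[0.58852742 0.22989068 0.11381943] [ 1.79854645e+02 -1.40740773e-01 -8.79878101e+01]
```

View pics/close1.png

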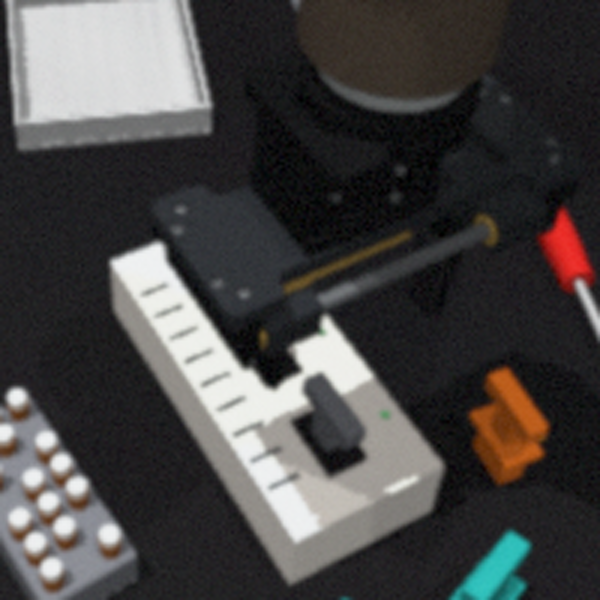

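The scene view shows the T-bar at crop (333,412), untouched in its socket, with the gripper above and behind it and the near finger tip at about crop (278,372). I'll check that by projecting the fingertips.

```bash
python3 - <<'E'
from h import *
c=calibration("scene");M=R.from_euler("xyz",c["rotation"]).as_matrix()
def pr(p):
    q=c["intrinsics"]@(M.T@(np.array(p)-c["eye"]));q=q[:2]/q[2];return q.round(1),((q-[180,120])*3).round(0)
s=sense();p=s["ee_pos"];T=R.from_euler("xyz",s["tool_rot"]).as_matrix()
print("tcp",pr(p));
for y in(.0435,-.0435):print("tip",pr(p+T[:,1]*y))
print("bar centre",pr([.5903,.2295,.083]),"bar top ends",pr([.5897,.2525,.09]),pr([.591,.2065,.09]))
E
```

```text
tcp (array([292.9, 245.9]), array([339., 378.]))
tip (array([314.9, 235.6]), array([405., 347.]))
tip (array([269.9, 256.7]), array([270., 410.]))
bar centre (array([290.4, 257. ]), array([331., 411.])) bar top ends (array([298.5, 265. ]), array([355., 435.])) (array([283.4, 244.7]), array([310., 374.]))
```

The bar projects where it is seen, so I'll descend to TCP z ≈ 0.064 and grip.

```bash
python3 -m handwheel '{"dp":[[0.2,0,-2],[0.2,0,-4],[0.2,0,-5],[0.2,0,-5],[0.2,0,-5],[0.2,0,-5],[0.2,0,-5],[0.2,0,-5],[0.2,0,-5],[0.2,0,-5]],"rot":[[0,0,0],[0,0,0],[0,0,0],[0,0,0],[0,0,0],[0,0,0],[0,0,0],[0,0,0],[0,0,0],[0,0,0]],"grip":[8.7,8.7,8.7,8.7,3,1,1,1,1,1]}' 35
```

```text
t: 2.65
ee_pos: [0.5911, 0.2306, 0.0655]
tool_rot: [-3.141, 0.0, -1.536]
contact_force: [-0.1, -0.8, 0.4]
grip_width: 0.0549
grip_force: 0.0
```

```bash
python3 -m handwheel '{"dp":[[0,0,0],[0,0,0],[0,0,0],[0,0,0],[0,0,0],[0,0,0],[0,0,0],[0,0,0],[0,0,0],[0,0,0]],"rot":[[0,0,0],[0,0,0],[0,0,0],[0,0,0],[0,0,0],[0,0,0],[0,0,0],[0,0,0],[0,0,0],[0,0,0]],"grip":[1,1,1,1,1,1,1,1,1,1]}' 45
```

```text
t: 3.48
ee_pos: [0.5909, 0.2305, 0.065]
tool_rot: [-3.142, 0.0, -1.536]
contact_force: [-0.8, 0.2, -0.0]
grip_width: 0.0098
grip_force: 0.0
```

The fingers reached 1 cm with no grip force, so the bar is not between them. I'll look again.

```bash
python3 - <<'E'
from h import *
i=get_image("scene")[:,:,::-1]
j=get_image("top")[:,:,::-1]
a=cv2.resize(i[180:320,210:350],(400,600),interpolation=cv2.INTER_CUBIC)
a=cv2.resize(i[180:320,210:350],(600,600),interpolation=cv2.INTER_CUBIC)
cv2.imwrite("pics/close2.png",a)
E
```

```text
(no output)
```

View pics/close2.png

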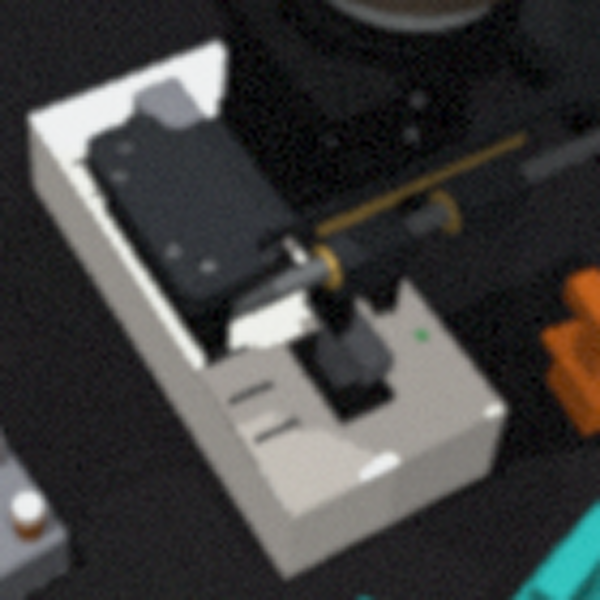

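The bar is still in place: its near end shows at crop (386,386). The finger tips are at about crop (335,325) and (385,305), so they appear farther back or higher than the bar. I'll brighten both views to separate the two.

```bash
python3 - <<'E'
from h import *
i=get_image("scene")[:,:,::-1]
j=get_image("top")[:,:,::-1]
f=lambda a:(np.clip((cv2.resize(a,(400,400),interpolation=cv2.INTER_CUBIC)/255.)**.45*255,0,255)).astype(np.uint8)
cv2.imwrite("pics/close3.png",np.hstack([f(i[222:282,260:320]),f(j[130:230,140:240])]))
c=calibration("scene");M=R.from_euler("xyz",c["rotation"]).as_matrix()
def pr(p):
    q=c["intrinsics"]@(M.T@(np.array(p)-c["eye"]));q=q[:2]/q[2];return ((q-[260,222])*400/60).round(0)
s=sense();p=s["ee_pos"];print(p,s["grip_width"],s["joints"])
print("tcp",pr(p),"grasp",pr(p+[0,0,.019]))
E
```

```text
[0.59094453 0.23050936 0.06495742] 0.010360827463971706 [ 6.26591228e-01  5.01947182e-01 -1.23069709e-01  8.67200843e-06
 -9.45785419e-01 -5.91770796e-01]
tcp [196. 278.] grasp [203. 235.]
```

View pics/close3.png

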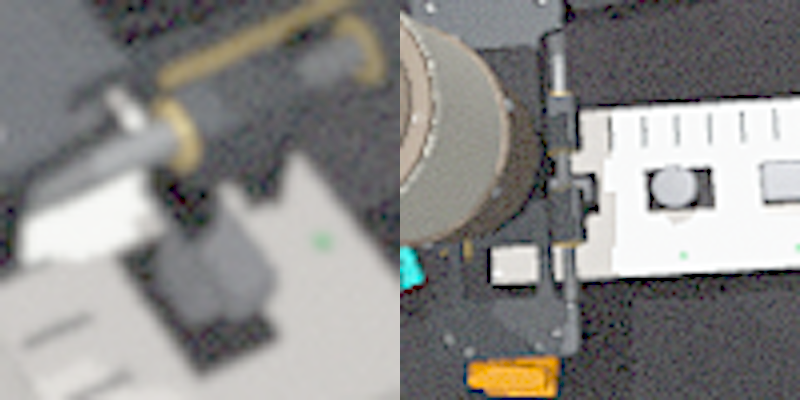

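```bash
python3 - <<'E'
from h import *
for q in((265,200),(195,225),(230,212)):
    px=(260+q[0]*.15,222+q[1]*.15)
    for z in(.065,.09,.1):print(q,px,z,cast("scene",px,z).round(4))
# bar position again, from first scene picture: grey handle corners
s=cv2.imread("pics/scene0.png");c=cv2.cvtColor(s,6)
print(c[240:276:2,276:306:2])
E
```

```text
(265, 200) (299.75, 252.0) 0.065 [0.5624 0.2181 0.065 ]
(265, 200) (299.75, 252.0) 0.09 [0.5741 0.2316 0.09  ]
(265, 200) (299.75, 252.0) 0.1 [0.5788 0.2371 0.1   ]
(195, 225) (289.25, 255.75) 0.065 [0.5829 0.2165 0.065 ]
(195, 225) (289.25, 255.75) 0.09 [0.5938 0.2302 0.09  ]
(195, 225) (289.25, 255.75) 0.1 [0.5981 0.2356 0.1   ]
(230, 212) (294.5, 253.8) 0.065 [0.5726 0.2172 0.065 ]
(230, 212) (294.5, 253.8) 0.09 [0.5839 0.2308 0.09  ]
(230, 212) (294.5, 253.8) 0.1 [0.5884 0.2362 0.1   ]
[[ 22 110 230 239 239 238 240 239 239 239 240 238 192  62  29]
 [ 30  39 160 237 240 236 238 238 239 240 238 239 235 151  44]
 [ 52 100 187 228 221 179 218 238 239 239 239 239 239 230 130]
 [184 229 229 167 146 142 151 222 240 240 239 240 240 239 224]
 [239 239 206 123 140 142 140 171 232 239 240 239 239 239 239]
 [239 239 193  92 128 141 140 142 181 235 239 239 239 239 239]
 [238 238 230 144  92 134 141 140 139 214 238 238 240 240 239]
 [238 238 238 225 104 103 137 143 139 152 220 237 240 239 239]
 [238 239 233 218 137  78 116 140 141 139 164 231 240 239 238]
 [235 212 146  72  57  70  80 126 142 143 142 183 235 239 239]
 [209  85  34  29  58  73  77  90 135 142 143 144 212 237 238]
 [231 123  32  31  61  70  71  73 110 138 144 141 152 226 239]
 [239 201  71  32  51  69  71  68  74 115 138 120 107 220 239]
 [239 237 163  41  38  61  69  62  65  79  89  71 121 229 240]
 [239 239 228 124  33  42  63  62  52  62  61  50 141 228 238]
 [239 240 239 224  83  34  38  37  30  28  23  23  70 188 233]
 [238 239 240 238 192  53  28  20  29  21  19  25  38 146 221]
 [239 239 237 240 233 137  38  25  27  31  40  75 137 200 219]]
```

```bash
python3 -m handwheel '{"dp":[[0,0,0],[0,0,0],[0,0,0],[0,0,0],[0,0,0],[0,0,0],[0,0,0],[0,0,0],[0,0,0],[0,0,0]],"rot":[[0,0,0],[0,0,0],[0,0,0],[0,0,0],[0,0,0],[0,0,0],[0,0,0],[0,0,0],[0,0,0],[0,0,0]],"grip":[6,6,6,6,6,6,6,6,6,6]}' 45
python3 - <<'E'
from h import *
for z in(.114,.13,.14,.15):print("close1 tip",z,cast("scene",(272.7,246.7),z).round(4))
i=get_image("scene")[:,:,::-1]
f=lambda a:(np.clip((cv2.resize(a,(600,600),interpolation=cv2.INTER_CUBIC)/255.)**.5*255,0,255)).astype(np.uint8)
cv2.imwrite("pics/close4.png",f(i[200:300,240:340]))
E
```

```text
t: 4.52
ee_pos: [0.5909, 0.2305, 0.065]
tool_rot: [-3.142, 0.0, -1.536]
contact_force: [-0.0, -0.5, 0.4]
grip_width: 0.0589
grip_force: 0.0
close1 tip 0.114 [0.6191 0.2162 0.114 ]
close1 tip 0.13 [0.6256 0.2258 0.13  ]
close1 tip 0.14 [0.6297 0.2317 0.14  ]
close1 tip 0.15 [0.6337 0.2377 0.15  ]
```

View pics/close4.png

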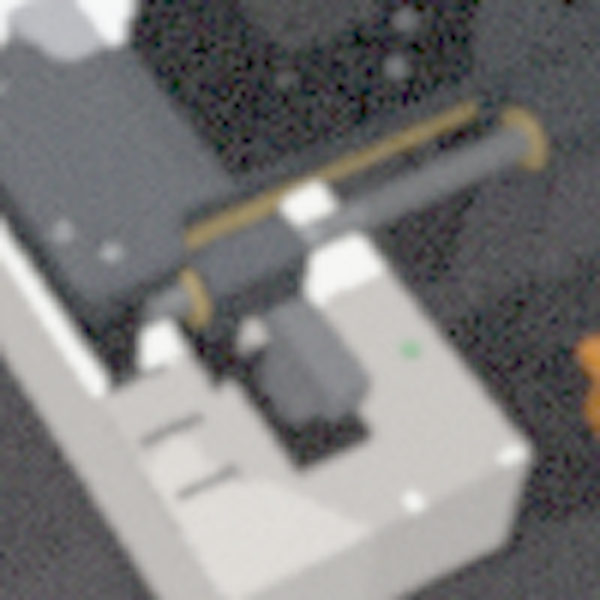

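```bash
python3 - <<'E'
from h import *
px=(240+218/6,200+385/6);print(px)
for z in(.065,.075,.085,.095,.105):print(z,cast("scene",px,z).round(4))
c=calibration("scene");M=R.from_euler("xyz",c["rotation"]).as_matrix()
def pr(p):
    q=c["intrinsics"]@(M.T@(np.array(p)-c["eye"]));q=q[:2]/q[2];return ((q-[240,200])*6).round(0)
for z in(.065,.09):
  for sx in(.0295,.0445,-.0295,-.0445):
    print(z,sx,[pr([.591+sx,.2305+d,z]) for d in(.0095,-.0095)])
print("dock near corners (crop)",pr([.6404,.2774,.05]),pr([.5388,.2737,.05]),"led/bar",pr([.5897,.2525,.09]))
E
```

```text
(276.3333333333333, 264.1666666666667)
0.065 [0.6116 0.2214 0.065 ]
0.075 [0.6154 0.2267 0.075 ]
0.085 [0.6193 0.2321 0.085 ]
0.095 [0.6231 0.2375 0.095 ]
0.105 [0.627  0.2429 0.105 ]
0.065 0.0295 [array([224., 448.]), array([190., 396.])]
0.065 0.0445 [array([177., 469.]), array([144., 417.])]
0.065 -0.0295 [array([402., 368.]), array([366., 318.])]
0.065 -0.0445 [array([446., 348.]), array([410., 299.])]
0.09 0.0295 [array([230., 399.]), array([195., 346.])]
0.09 0.0445 [array([181., 420.]), array([147., 367.])]
0.09 -0.0295 [array([413., 317.]), array([376., 268.])]
0.09 -0.0445 [array([458., 297.]), array([421., 248.])]
dock near corners (crop) [225. 613.] [527. 456.] led/bar [351. 390.]
```

Both the open and the nearly shut fingers show their tips at z ≈ 0.09, about 27 mm higher than the reported TCP. That also explains closing on nothing above the bar. A sideways offset doesn't fit, because the pads would still have met the bar. I'll descend in small steps, watching the force, and look again.

```bash
python3 -m handwheel '{"dp":[[0,0,-0.4],[0,0,-0.8],[0,0,-1.2],[0,0,-1.6],[0,0,-2],[0,0,-2.2],[0,0,-2.2],[0,0,-2.2]],"rot":[[0,0,0],[0,0,0],[0,0,0],[0,0,0],[0,0,0],[0,0,0],[0,0,0],[0,0,0]],"grip":[6,6,6,6,6,6,6,6]}' 45
python3 - <<'E'
from h import *
i=get_image("scene")[:,:,::-1]
f=lambda a:(np.clip((cv2.resize(a,(600,600),interpolation=cv2.INTER_CUBIC)/255.)**.5*255,0,255)).astype(np.uint8)
cv2.imwrite("pics/close5.png",f(i[200:300,240:340]))
E
```

```text
t: 5.23
ee_pos: [0.5909, 0.2305, 0.0428]
tool_rot: [3.141, -0.0, -1.536]
contact_force: [-0.1, -0.5, -0.3]
grip_width: 0.0602
grip_force: 0.0
```

View pics/close5.png

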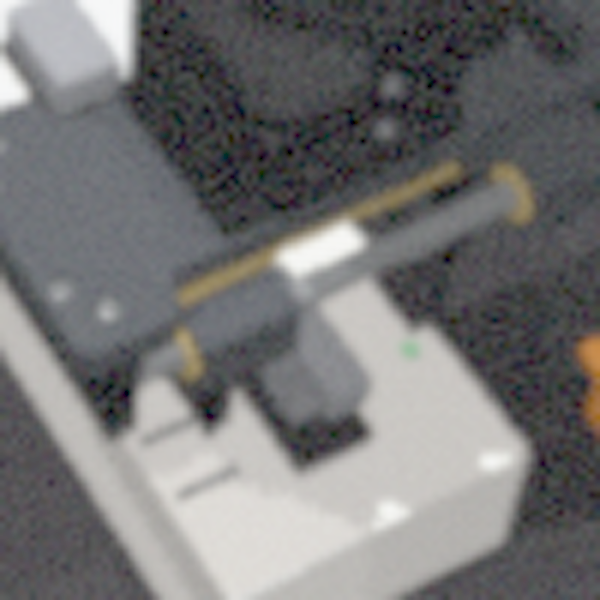

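The reported 0.043 with no contact confirms the height offset. The near finger tip, now at crop (215,430), lies at true z ≈ 0.073, with the bar at (330,370) between the fingers. I'll go down 0.7 cm more and close.

```bash
python3 -m handwheel '{"dp":[[0,0,-0.4],[0,0,-0.7],[0,0,-0.7],[0,0,-0.7],[0,0,-0.7],[0,0,-0.7],[0,0,-0.7],[0,0,-0.7],[0,0,-0.7],[0,0,-0.7]],"rot":[[0,0,0],[0,0,0],[0,0,0],[0,0,0],[0,0,0],[0,0,0],[0,0,0],[0,0,0],[0,0,0],[0,0,0]],"grip":[6,6,3,1,0.5,0.5,0.5,0.5,0.5,0.5]}' 45
python3 -m handwheel '{"dp":[[0,0,0],[0,0,0],[0,0,0],[0,0,0]],"rot":[[0,0,0],[0,0,0],[0,0,0],[0,0,0]],"grip":[0.5,0.5,0.5,0.5]}' 45
```

```text
t: 6.12
ee_pos: [0.5908, 0.2305, 0.036]
tool_rot: [3.141, -0.0, -1.536]
contact_force: [-0.8, 0.7, 1.1]
grip_width: 0.0148
grip_force: 0.7
t: 6.45
ee_pos: [0.5905, 0.2304, 0.0359]
tool_rot: [3.141, -0.0, -1.536]
contact_force: [-1.6, 0.0, 1.0]
grip_width: 0.0135
grip_force: 45.0
```

Gripped at 13.5 mm and 45 N. Now I'll pull straight up slowly.

```bash
python3 -m handwheel '{"dp":[[0,0,0.3],[0,0,0.6],[0,0,0.9],[0,0,1.2],[0,0,1.5],[0,0,1.8],[0,0,2.1],[0,0,2.4],[0,0,2.7],[0,0,3]],"rot":[[0,0,0],[0,0,0],[0,0,0],[0,0,0],[0,0,0],[0,0,0],[0,0,0],[0,0,0],[0,0,0],[0,0,0]],"grip":[0.5,0.5,0.5,0.5,0.5,0.5,0.5,0.5,0.5,0.5]}' 45
python3 -m handwheel '{"dp":[[0,0,0.5],[0,0,1],[0,0,2],[0,0,3],[0,0,5],[0,0,7],[0,0,8],[0,0,8]],"rot":[[0,0,0],[0,0,0],[0,0,0],[0,0,0],[0,0,0],[0,0,0],[0,0,0],[0,0,0]],"grip":[0.5,0.5,0.5,0.5,0.5,0.5,0.5,0.5]}' 45
python3 - <<'E'
from h import *
i=get_image("scene")[:,:,::-1];j=get_image("top")[:,:,::-1]
f=lambda a:(np.clip((cv2.resize(a,(400,400),interpolation=cv2.INTER_CUBIC)/255.)**.6*255,0,255)).astype(np.uint8)
cv2.imwrite("pics/lift.png",np.hstack([f(i[160:320,200:360]),f(j[110:250,150:290])]))
E
```

```text
t: 7.28
ee_pos: [0.5923, 0.231, 0.0675]
tool_rot: [-3.138, 0.001, -1.535]
contact_force: [0.1, 0.0, -1.1]
grip_width: 0.0137
grip_force: 45.0
t: 7.95
ee_pos: [0.5929, 0.2315, 0.15]
tool_rot: [-3.135, 0.003, -1.536]
contact_force: [-0.1, 0.4, -0.2]
grip_width: 0.0134
grip_force: 45.0
```

View pics/lift.png

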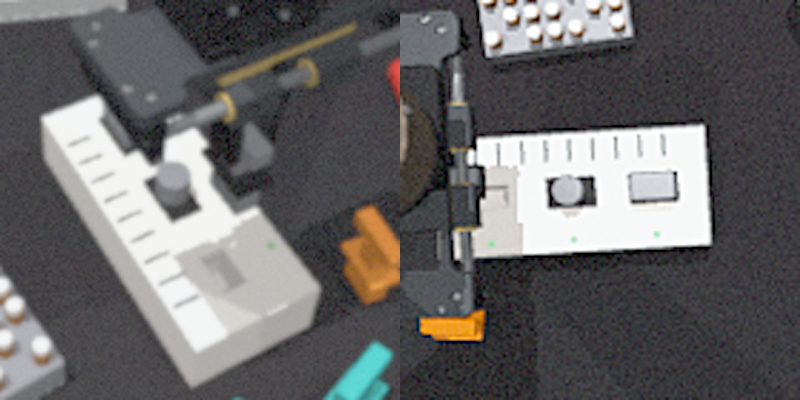

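The carrier is out and its foot hangs clear. Its socket at left crop (222,268) is empty, and the round plug at (170,190) and the block plug at top (653,187) are still seated. Next I'll carry it to the tray centre (0.547, −0.194), turning −20° to match the tray.

```bash
python3 -m handwheel '{"dp":[[-0.1,-1,0],[-0.5,-4,0],[-0.8,-7,0],[-1.1,-10,0],[-1.5,-13,0],[-1.8,-16,0],[-2.1,-19,0],[-2.5,-22,0],[-2.8,-25,0],[-3.1,-28,0]],"rot":[[0,0,0],[0,0,-2],[0,0,-4],[0,0,-6],[0,0,-8],[0,0,-10],[0,0,-12],[0,0,-14],[0,0,-16],[0,0,-18]],"grip":[0.5,0.5,0.5,0.5,0.5,0.5,0.5,0.5,0.5,0.5]}' 45
python3 -m handwheel '{"dp":[[-0.3,-3,0],[-0.6,-6,0],[-0.9,-9,0],[-1.2,-12,0],[-1.5,-14.5,0],[-1.5,-14.5,0],[-1.5,-14.5,0],[-1.5,-14.5,0],[-1.5,-14.5,0]],"rot":[[0,0,0],[0,0,-1],[0,0,-2],[0,0,-2],[0,0,-2],[0,0,-2],[0,0,-2],[0,0,-2],[0,0,-2]],"grip":[0.5,0.5,0.5,0.5,0.5,0.5,0.5,0.5,0.5]}' 45
```

```text
t: 8.88
ee_pos: [0.5582, -0.0515, 0.1446]
tool_rot: [3.139, -0.001, -1.852]
contact_force: [0.9, 0.2, -0.8]
grip_width: 0.0135
grip_force: 45.0
t: 9.63
ee_pos: [0.5445, -0.1939, 0.1454]
tool_rot: [3.14, -0.0, -1.884]
contact_force: [0.1, 0.3, 0.7]
grip_width: 0.0137
grip_force: 45.0
```

```bash
python3 -m handwheel '{"dp":[[0,0,-2],[0,0,-4],[0,0,-6],[0,0,-8],[0,0,-10],[0,0,-11],[0,0,-11.6],[0,0,-12],[0,0,-12],[0,0,-12]],"rot":[[0,0,0],[0,0,0],[0,0,0],[0,0,0],[0,0,0],[0,0,0],[0,0,0],[0,0,0],[0,0,0],[0,0,0]],"grip":[0.5,0.5,0.5,0.5,0.5,0.5,0.5,0.5,0.5,0.5]}' 45
python3 -m handwheel '{"dp":[[0,0,-0.2],[0,0,-0.4],[0,0,-0.6],[0,0,-0.7],[0,0,-0.7]],"rot":[[0,0,0],[0,0,0],[0,0,0],[0,0,0],[0,0,0]],"grip":[0.5,0.5,0.5,0.5,0.5]}' 45
```

```text
t: 10.47
ee_pos: [0.5457, -0.1945, 0.0268]
tool_rot: [-3.14, 0.0, -1.884]
contact_force: [1.1, 1.0, -0.1]
grip_width: 0.0139
grip_force: 45.0
t: 10.88
ee_pos: [0.5447, -0.1945, 0.0188]
tool_rot: [3.141, -0.0, -1.885]
contact_force: [-0.3, 0.7, -0.5]
grip_width: 0.0138
grip_force: 45.0
```

```bash
python3 -m handwheel '{"dp":[[0,0,-0.1],[0,0,-0.2],[0,0,-0.2],[0,0,-0.2],[0,0,-0.2],[0,0,-0.2],[0,0,-0.2],[0,0,-0.2],[0,0,-0.2],[0,0,-0.2]],"rot":[[0,0,0],[0,0,0],[0,0,0],[0,0,0],[0,0,0],[0,0,0],[0,0,0],[0,0,0],[0,0,0],[0,0,0]],"grip":[0.5,0.5,0.5,2.2,4,4,4,4,4,4]}' 45
python3 -m handwheel '{"dp":[[0,0,1],[0,0,2],[0,0,4],[0,0,6],[0,0,9],[0,0,12],[-4,0,14],[-8,0,14],[-12,0,14],[-12,0,14]],"rot":[[0,0,0],[0,0,0],[0,0,0],[0,0,0],[0,0,0],[0,0,0],[0,0,0],[0,0,0],[0,0,0],[0,0,0]],"grip":[4,4,4,4,4,4,4,4,4,4]}' 45
python3 - <<'E'
from h import *
i=get_image("scene")[:,:,::-1];j=get_image("top")[:,:,::-1]
cv2.imwrite("pics/end.png",np.hstack([cv2.resize(i[90:310,150:370],(400,400)),cv2.resize(j[90:310,170:410],(400,366))[:400] if 0 else cv2.resize(j[90:330,160:400],(400,400))]))
E
```

```text
t: 11.72
ee_pos: [0.545, -0.1945, 0.017]
tool_rot: [-3.141, 0.0, -1.885]
contact_force: [0.1, -0.5, -0.1]
grip_width: 0.0393
grip_force: 0.0
t: 12.55
ee_pos: [0.4166, -0.1936, 0.1574]
tool_rot: [3.137, 0.001, -1.887]
contact_force: [-0.5, 0.3, -0.8]
grip_width: 0.04
grip_force: 0.0
```

View pics/end.png

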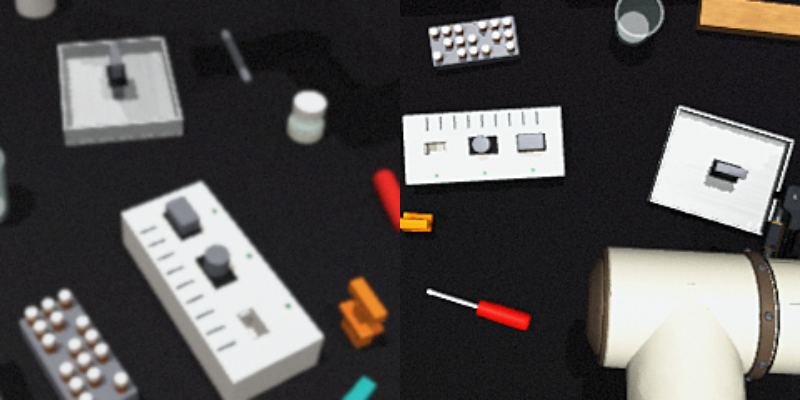

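The carrier stands in the tray at right crop (727,170) and the gripper is clear of it. The round and block plugs are still seated, and nothing else has moved.

```bash
python3 -c "
from rig import *
print(job_done())"
```

```text
the job is handed in; nothing more can be done
None
```

I pulled the fuse carrier out of its socket and stood it in the tray, left the round and block plugs plugged in, and handed the job in at about 12.7 s of the 42 s allowed; no verdict was returned.

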